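# Feel which tea tin is full, stand the empties in the stand, hold up the full one

### The arm

A 6-joint arm with a two-finger parallel gripper is mounted at the origin on a cart in front of the work surface, level with it; the furniture and walls round the work are solid. World frame = base frame: x ahead of the robot, y to its left, z up, the work surface at z = 0. Lengths are in m, angles in rad, forces in N, time in s.
With the tool pointing down it reaches from about 0.275 to 0.725 m from the base axis. Payload 5.6 kg.
Tool frame: the origin (TCP) lies on the mounting face of the last link; the fingertips stand 173 mm ahead of it and the grasp point (between the pads) lies 155 mm ahead of it; z points along the fingers, y is the line along which they close (so a half turn about z gives the same grasp; the last joint's range is limited). The gripper opens to 85 mm and grips with 20 to 120 N. Pads are 22 mm wide; open, the fingers measure 114 mm over their backs; the gripper's body (76 mm by 85 mm) begins 54 mm behind the grasp point. The pads swing forward as they close: fully open they stand 13 mm farther back than shut.
Start: joints at [-0.86, 0.255, 0.108, 0, -1.424, -0.285], TCP at [0.227, -0.501, 0.405] pointing down, gripper open.
Joint ranges: [-2.95, 2.95], [-1.21, 1.97], [-1.09, 1.5], [-2.87, 1.71], [-2.94, -0.07], [-3.05, 3.05]. Speed limits (rad/s): [2.57, 2.57, 3.14, 3.14, 3.14, 3.14].

### API

Orientations are given as [roll, pitch, yaw] about the fixed x, y, z axes, in that order (R = Rz(yaw) Ry(pitch) Rx(roll)).
In Python, from cell import bot, cams, order gives the robot as it stands.
- The arm moves only by the shell command python3 -m handwheel 'ROWS'. ROWS is JSON, a list of rows, each a list of 3 entries, a list of its own where there are three numbers: the shift along the tool's x, y, z in cm, then the turn, a rotation vector about the tool's x, y, z in rad, then the opening, from 0 (shut) to 1 (fully open). A call has 1 to 10 rows; each row is the pose to reach, as a shift and turn from the pose commanded when the call began, along the tool's axes at that moment; what a row does not reach only later rows make up. A row lasts 1/12 s, in which the tool goes at most 41.7 mm and 7.16 degrees, less where a joint would pass 70% of its speed; a pose out of reach is approached as far as the arm can. A call with a gripper value outside its range is refused whole. The fingers move at their own pace and stop on an object; the grip force is fixed at half the most. Time passes only in rows, so rows that repeat a pose let the fingers close. It gives the time, the measured TCP pose, the force, the opening and the grip force at its end, in the units of the state.
- bot.observe(): the state, without advancing time (a new reading comes with each control period).
- cams.camera(name): name is "scene" or "side" or "wrist"; returns the picture (384x512x3 uint8, blue, green, red); there is no depth.
- cams.camera_params(name): a dict with "fov_y" (degrees; the focal length in pixels is half the picture's height over the tangent of half this angle, whatever the lens; pixels are square), "cx", "cy" (the principal point, pixels), "xyz" and "rotation" of the camera in the world. Camera axes: x right, y down, z forward; pixel columns grow to the right and rows downward; lengths in m; the calibration is good to about 2 mm. A picture is of the moment at which its call begins: read the wrist's pose just before it. camera_params takes no time and is no camera call; for the wrist camera it gives the pose at the moment of the call.
- order.job_done(): hands the job in; it is judged then, once.
The state is a dict: "clock": time; "joint_pos": joint angles; "joint_velocities": joint speeds; "joint_efforts": joint torques, N m; "ee_pos": TCP position; "eef_rot": TCP orientation; "force": force on the tool from outside, world axes, zero at the start; "ft_torque": the same for the moment, N m; "opening": finger opening in m; "finger_force": force on a finger pad.
Only numpy, scipy, OpenCV 4.12 (cv2) and the standard library are available. Lean on these libraries where they do the work, as an engineer would, in place of code of your own. Each camera call takes 0.05 s, during which the arm holds its last target. There are 200 camera calls.

### The job

Tea is about to be made: of the three identical closed tea tins on the worktop two are nearly empty and one is full, so lift them to feel which is the full one. Stand the two light tins in the two round recesses of the wooden stand, ready for refilling, fully home, upright and let go; keep every tin upright, set tins down rather than drop them, and leave the other things where they are. Finish while still holding the full tin in the gripper, upright and still, at least 10 cm clear above the worktop and touching nothing else, ready to be taken from you.

Things in the scene. Friction and masses are not known exactly. Their poses are not given: they have to be found in the camera images.
- tin_a: closed round pale grey tea tin, one of three alike: body 68 mm across up to 82 mm, lid (stays shut) 70 mm across at 82-107 mm, knob 20 mm across at 107-120 mm. Origin: centre of its underside, z up. Two tins are nearly empty (0.20-0.43 kg in all), one is full (0.65-0.86 kg); only weight tells which, and which tin stands where changes every time
- tin_b: closed round pale grey tea tin, one of three alike: body 68 mm across up to 82 mm, lid (stays shut) 70 mm across at 82-107 mm, knob 20 mm across at 107-120 mm. Origin: centre of its underside, z up. Two tins are nearly empty (0.20-0.43 kg in all), one is full (0.65-0.86 kg); only weight tells which, and which tin stands where changes every time
- tin_c: closed round pale grey tea tin, one of three alike: body 68 mm across up to 82 mm, lid (stays shut) 70 mm across at 82-107 mm, knob 20 mm across at 107-120 mm. Origin: centre of its underside, z up. Two tins are nearly empty (0.20-0.43 kg in all), one is full (0.65-0.86 kg); only weight tells which, and which tin stands where changes every time
- stand: fixed pale wooden canister stand left of the tins: a block 209 mm long (its x axis, roughly away from the robot) by 100 mm wide, 30 mm high, with two round recesses in its top, each 76 mm across and 20 mm deep with a 2 mm chamfer, centres 95 mm apart along its length. Origin: centre of its underside
- place_near (a point): centre of the floor of the stand's recess nearer the robot, 10 mm above the worktop and 20 mm below the stand's top; a tin's origin comes to this point when it is home
- place_far (a point): the same point of the recess farther from the robot, 95 mm from the other. Over the back of the worktop hangs a wall cabinet, its underside about 0.45 m up and its front about 0.60 m from the base axis along x: keep the wrist from under it
- tumbler: clear drinking glass, 80 mm across, 91 mm high, behind the stand; not to be disturbed. Origin: centre of its underside
- lemon: yellow lemon, 76 x 57 x 59 mm, behind the tins; not to be disturbed. Origin: its underside
- teaspoon: steel teaspoon, 133 mm long, 11 mm high, lying behind the tins; not to be disturbed. Origin: its middle, underside
- spice_jar: spice jar with a red cap, 45 mm across, 106 mm high, behind the tins at the right; not to be disturbed. Origin: centre of its underside
There are look-alikes about, which are no part of the job. Leave any blue or orange look-alike of the tin_b alone.

How it is judged:
On the way, in this order (a step that is already met when the one before it is completed fails the run):
1. one of the two light tins stands home in a recess of the stand, let go ((((horizontal distance between tin_a and place_near below 0.012 m and height (world z) of tin_a below 0.016 m and angle between tin_a's own z axis and vertical below 0.08 rad and contact force between tin_a and the fingers below 0.1 N and linear speed of tin_a below 0.03 m/s) or (horizontal distance between tin_a and place_far below 0.012 m and height (world z) of tin_a below 0.016 m and angle between tin_a's own z axis and vertical below 0.08 rad and contact force between tin_a and the fingers below 0.1 N and linear speed of tin_a below 0.03 m/s)) or ((horizontal distance between tin_c and place_near below 0.012 m and height (world z) of tin_c below 0.016 m and angle between tin_c's own z axis and vertical below 0.08 rad and contact force between tin_c and the fingers below 0.1 N and linear speed of tin_c below 0.03 m/s) or (horizontal distance between tin_c and place_far below 0.012 m and height (world z) of tin_c below 0.016 m and angle between tin_c's own z axis and vertical below 0.08 rad and contact force between tin_c and the fingers below 0.1 N and linear speed of tin_c below 0.03 m/s)))), for 0.2 s.
2. both light tins stand home in the stand, let go ((((horizontal distance between tin_a and place_near below 0.012 m and height (world z) of tin_a below 0.016 m and angle between tin_a's own z axis and vertical below 0.08 rad and contact force between tin_a and the fingers below 0.1 N and linear speed of tin_a below 0.03 m/s) and (horizontal distance between tin_c and place_far below 0.012 m and height (world z) of tin_c below 0.016 m and angle between tin_c's own z axis and vertical below 0.08 rad and contact force between tin_c and the fingers below 0.1 N and linear speed of tin_c below 0.03 m/s)) or ((horizontal distance between tin_c and place_near below 0.012 m and height (world z) of tin_c below 0.016 m and angle between tin_c's own z axis and vertical below 0.08 rad and contact force between tin_c and the fingers below 0.1 N and linear speed of tin_c below 0.03 m/s) and (horizontal distance between tin_a and place_far below 0.012 m and height (world z) of tin_a below 0.016 m and angle between tin_a's own z axis and vertical below 0.08 rad and contact force between tin_a and the fingers below 0.1 N and linear speed of tin_a below 0.03 m/s)))), for 0.2 s.
At the end, for the whole second after the job is handed in: Each light tin is home in its own recess (12 mm of centre, underside 6 mm of the floor, 0.08 rad of upright), at rest, let go. The full tin is gripped, underside over 100 mm up, 0.2 rad of upright, still, carried by nothing else. Tumbler, lemon, teaspoon, spice jar within 30 mm of their start ((((horizontal distance between tin_a and place_near below 0.012 m and height (world z) of tin_a below 0.016 m and angle between tin_a's own z axis and vertical below 0.08 rad and contact force between tin_a and the fingers below 0.1 N and linear speed of tin_a below 0.03 m/s) and (horizontal distance between tin_c and place_far below 0.012 m and height (world z) of tin_c below 0.016 m and angle between tin_c's own z axis and vertical below 0.08 rad and contact force between tin_c and the fingers below 0.1 N and linear speed of tin_c below 0.03 m/s)) or ((horizontal distance between tin_c and place_near below 0.012 m and height (world z) of tin_c below 0.016 m and angle between tin_c's own z axis and vertical below 0.08 rad and contact force between tin_c and the fingers below 0.1 N and linear speed of tin_c below 0.03 m/s) and (horizontal distance between tin_a and place_far below 0.012 m and height (world z) of tin_a below 0.016 m and angle between tin_a's own z axis and vertical below 0.08 rad and contact force between tin_a and the fingers below 0.1 N and linear speed of tin_a below 0.03 m/s))) and height (world z) of tin_b above 0.1 m and angle between tin_b's own z axis and vertical below 0.2 rad and contact force between tin_b and the fingers above 1 N and linear speed of tin_b below 0.03 m/s and contact force between tin_b and tin_a below 0.1 N and contact force between tin_b and tin_c below 0.1 N and contact force between tin_b and stand below 0.1 N and contact force between tin_b and tumbler below 0.1 N and contact force between tin_b and lemon below 0.1 N and contact force between tin_b and teaspoon below 0.1 N and contact force between tin_b and spice_jar below 0.1 N and distance of each of tumbler, lemon, teaspoon, spice_jar from where it was at the start of the episode below 0.03 m); the arm keeps its last pose, push and grip.
It fails at once if a tin is tipped more than 0.6 rad (angle between any of tin_a, tin_b, tin_c's own z axis and vertical above 0.6 rad).
It fails at once if a tin is dropped: free of the fingers with its underside more than 45 mm above the worktop ((height (world z) of tin_a above 0.045 m and contact force between tin_a and the fingers below 0.05 N) or (height (world z) of tin_b above 0.045 m and contact force between tin_b and the fingers below 0.05 N) or (height (world z) of tin_c above 0.045 m and contact force between tin_c and the fingers below 0.05 N)).
It fails at once if tumbler, lemon, teaspoon or spice jar knocked more than 40 mm from its place (distance of any of tumbler, lemon, teaspoon, spice_jar from where it was at the start of the episode above 0.04 m).
It also fails if it takes over 72 s, if anything falls off the work surface, if the arm or the gripper's body presses on something with over 40 N, if the wrist force passes 120 N, or if a joint passes its speed limit or range.

## Working session

There is one attempt and no reset: what is moved stays moved. The work goes in short steps, Python scripts to look and compute and a shell command to move; the robot and the scene stay as the last step left them, time stands still between calls to the robot, and variables do not carry over. Pictures are saved under pics/ and viewed, at most 12 in all, crops included, and the job is handed in when it is done.

```bash
mkdir -p pics; ls
python3 - <<'E'
from cell import bot,cams
import cv2,numpy as np
for n in("scene","side"):
    cv2.imwrite(f"pics/{n}0.png",cams.camera(n)); print(n,cams.camera_params(n))
print(bot.observe())
E
```

```text
pics
scene {'fov_y': 52.190816046383155, 'cx': 251.8158475447367, 'cy': 187.16570806932498, 'xyz': array([0.10158117, 0.4565266 , 0.53249095]), 'rotation': array([-2.15707367, -0.00402299, -2.44074311])}
side {'fov_y': 48.37486287569561, 'cx': 257.68997639796794, 'cy': 186.7517755935922, 'xyz': array([0.14699424, 0.63040483, 0.4458954 ]), 'rotation': array([-2.02516905,  0.00909715, -2.60805706])}
{'clock': 0.1, 'joint_pos': array([-8.60409766e-01,  2.55671989e-01,  1.07113061e-01, -4.03519727e-04,
       -1.42389921e+00, -2.84592992e-01]), 'joint_velocities': array([ 0.00179649, -0.00295719,  0.00331843,  0.00173812, -0.0002694 ,
        0.00094201]), 'joint_efforts': array([-4.45617683e-03, -3.87604094e+01,  2.38472342e+01,  5.37795961e+00,
       -3.81550213e-03,  3.37546545e-06]), 'ee_pos': array([ 0.22716184, -0.50072816,  0.40388892]), 'eef_rot': array([ 3.13988563e+00, -8.35605312e-05, -2.71585841e+00]), 'force': array([-0.49196432,  0.4332016 , -0.18184526]), 'ft_torque': array([-0.05100432,  0.00356033,  0.0120617 ]), 'finger_force': 0.0, 'opening': 0.0855095684127598}
```

View pics/scene0.png

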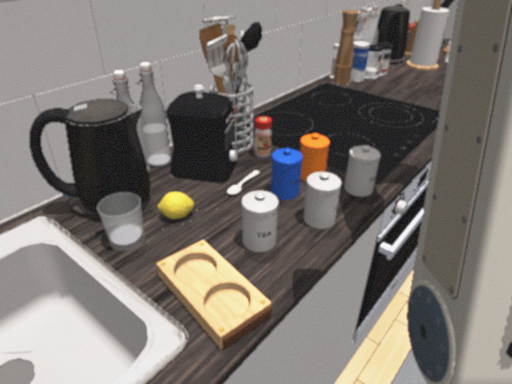

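View pics/side0.png

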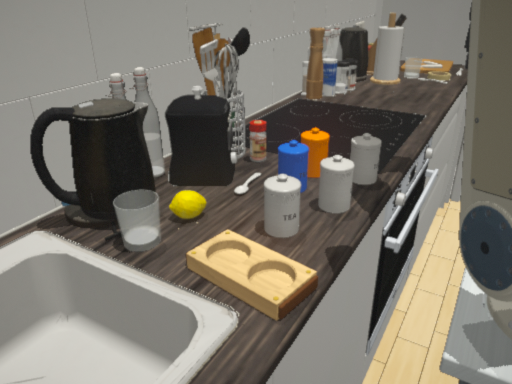

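The three grey tins have knobs in the scene view at about (260,197), (323,178) and (364,150). The blue and orange look-alikes are behind them, and the stand is in front at (213,290). I'll enlarge both views.

Run:
```python
import cv2,numpy as np
a=cv2.imread("pics/scene0.png")[130:345,150:390]; cv2.imwrite("pics/sc1.png",cv2.resize(a,None,fx=2.75,fy=2.75,interpolation=cv2.INTER_CUBIC)); 
b=cv2.imread("pics/side0.png")[120:320,180:390]; cv2.imwrite("pics/si1.png",cv2.resize(b,None,fx=3,fy=3,interpolation=cv2.INTER_CUBIC))
```

```text
(no output)
```

View pics/sc1.png

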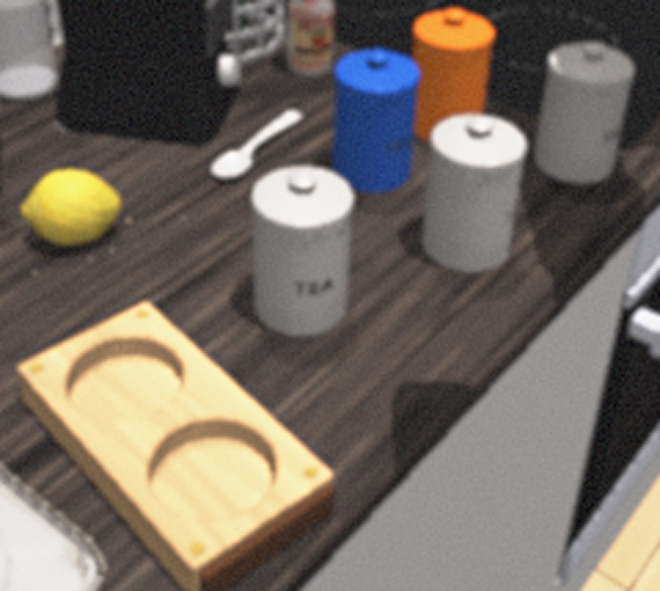

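View pics/si1.png

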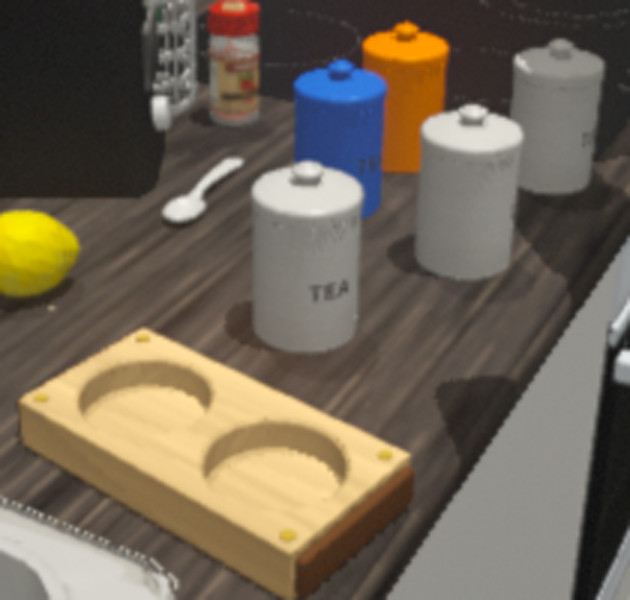

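Knob middles in the scene crop are (302,182), (480,129) and (594,54), with blue at (378,59) and orange at (455,17). In the side crop they are (307,173), (473,115) and (561,49). The stand's brass pegs are at (143,314), (37,369), (197,548) and (311,472) in scene, and (143,338), (41,398), (288,536) and (385,455) in side.

```bash
cat > h.py <<'E'
from cell import bot,cams
import numpy as np
from scipy.spatial.transform import Rotation as R
def ray(n,uv,P=None):
    P=P or cams.camera_params(n); f=192/np.tan(np.radians(P['fov_y']/2))
    d=np.c_[(uv[:,0]-P['cx'])/f,(uv[:,1]-P['cy'])/f,np.ones(len(uv))]
    return np.array(P['xyz']),R.from_euler('xyz',P['rotation']).apply(d)
def plane(n,uv,z,P=None):
    c,d=ray(n,uv,P); return c+d*((z-c[2])/d[:,2])[:,None]
def tri(u1,u2):
    c1,d1=ray('scene',u1);c2,d2=ray('side',u2);o=[]
    for a,b in zip(d1,d2):
        s=np.linalg.lstsq(np.c_[a,-b],c2-c1,rcond=None)[0]; o.append((c1+a*s[0]+c2+b*s[1])/2)
    return np.array(o)
E
python3 - <<'E'
from h import *
np.set_printoptions(precision=4,suppress=True)
a=np.array([[302,182],[480,129],[594,54],[378,59],[455,17],[143,314],[37,369],[197,548],[311,472],[148,302],[20,368],[195,573],[332,477]],float)
b=np.array([[307,173],[473,115],[561,49],[341,70],[407,32],[143,338],[41,398],[288,536],[385,455],[145,328],[20,403],[295,555],[410,458]],float)
a=(a+.5)/2.75-.5+[150,130]; b=(b+.5)/3-.5+[180,120]
z=np.r_[[.1135]*5,[.03]*8]
A=plane('scene',a,z);B=plane('side',b,z);T=tri(a,b)
print(np.c_[A[:,:2],B[:,:2],T])
for M in(A,B):
    k=M[5:9]; print('ctr',k.mean(0), M[9:].mean(0), 'ang',np.degrees(np.arctan2(*(k[0]+k[1]-k[2]-k[3])[[1,0]])), np.linalg.norm(M[9]+M[10]-M[11]-M[12])/2)
print(cams.camera_params('wrist'))
E
```

```text
[[ 0.4772 -0.0136  0.4767 -0.0104  0.4805 -0.0178  0.1097]
 [ 0.4209 -0.151   0.422  -0.1496  0.4236 -0.1552  0.1108]
 [ 0.4109 -0.3128  0.4119 -0.3102  0.4143 -0.3202  0.1097]
 [ 0.5411 -0.1899  0.5397 -0.1852  0.5453 -0.1965  0.1091]
 [ 0.5352 -0.2966  0.5325 -0.2903  0.5386 -0.3037  0.1091]
 [ 0.5348  0.0878  0.5352  0.0893  0.5379  0.0854  0.0268]
 [ 0.5487  0.1693  0.5495  0.1704  0.5514  0.1678  0.0275]
 [ 0.3749  0.2004  0.374   0.2025  0.3763  0.1987  0.0265]
 [ 0.3602  0.1196  0.36    0.1215  0.3618  0.1173  0.0266]
 [ 0.5412  0.0768  0.5406  0.0792  0.5445  0.0739  0.0261]
 [ 0.5578  0.1759  0.5567  0.1801  0.5646  0.1716  0.0223]
 [ 0.3649  0.2123  0.3648  0.2125  0.365   0.2122  0.0296]
 [ 0.3485  0.1145  0.3476  0.1173  0.3502  0.1116  0.0256]]
ctr [0.4546 0.1443 0.03  ] [0.4531 0.1449 0.03  ] ang -10.223674521145785 0.19630129230468538
ctr [0.4547 0.1459 0.03  ] [0.4524 0.1473 0.03  ] ang -10.38522676484829 0.1957000672817081
{'fov_y': 71.10205065638627, 'cx': 254.83093922726687, 'cy': 191.33063515460987, 'xyz': array([ 0.1593, -0.5319,  0.3743]), 'rotation': array([ 2.8432, -0.0015,  1.9977])}
```

```bash
cat >> h.py <<'E'
def to(x,y,z,yaw=None):
    s=bot.observe(); r=R.from_euler('xyz',s['eef_rot'])
    yaw=s['eef_rot'][2] if yaw is None else yaw
    print('shift cm',np.round(100*r.inv().apply(np.array([x,y,z])-s['ee_pos']),2),'turn',np.round((r.inv()*R.from_euler('xyz',[np.pi,0,yaw])).as_rotvec(),3))
E
python3 -m handwheel '[[[-24.5,9.6,1.4],[0,0,0],1],[[-24.5,9.6,1.4],[0,0,0],1],[[-24.5,9.6,1.4],[0,0,0],1],[[-24.5,9.6,1.4],[0,0,0],1],[[-24.5,9.6,1.4],[0,0,0],1],[[-24.5,9.6,1.4],[0,0,0],1],[[-24.5,9.6,1.4],[0,0,0],1],[[-24.5,9.6,1.4],[0,0,0],1],[[-24.5,9.6,1.4],[0,0,0],1],[[-24.5,9.6,1.4],[0,0,0],1]]'
python3 - <<'E'
from h import *
import cv2
P=cams.camera_params('wrist'); im=cams.camera('wrist'); cv2.imwrite('pics/w1.png',im); print(P,bot.observe()['ee_pos'])
E
```

```text
clock: 0.93
ee_pos: [0.4103, -0.3126, 0.3905]
eef_rot: [3.141, -0.001, -2.716]
force: [-1.5, 0.1, -0.4]
opening: 0.0852
finger_force: 0.0
{'fov_y': 71.10205065638627, 'cx': 254.83093922726687, 'cy': 191.33063515460987, 'xyz': array([ 0.34246471, -0.34372742,  0.36091287]), 'rotation': array([ 2.84368466e+00, -1.45798922e-04,  1.99761236e+00])} [ 0.41007362 -0.31286213  0.39062493]
```

View pics/w1.png

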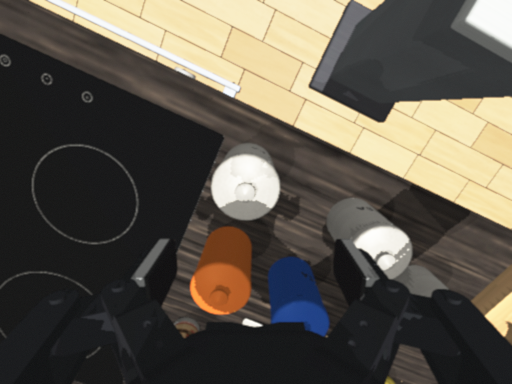

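The tin3 knob top is at about (246,191) and the tin2 knob at (386,263), with orange at (220,297) and blue at (302,328).

Run:
```python
from h import *
np.set_printoptions(precision=4,suppress=True)
P=cams.camera_params('wrist')
uv=np.array([[246,191],[386,263],[220,297]],float)
print(plane('wrist',uv,.117,P))
to(.413,-.312,.244)
```

```text
[[ 0.4137 -0.3208  0.117 ]
 [ 0.4251 -0.1573  0.117 ]
 [ 0.5348 -0.2979  0.117 ]]
shift cm [-0.31 -0.04 14.66] turn [ 0. -0. -0.]
```

```bash
python3 -m handwheel '[[[0,-0.85,0],[0,0,0],1],[[0,-0.85,3],[0,0,0],1],[[0,-0.85,6],[0,0,0],1],[[0,-0.85,9],[0,0,0],1],[[0,-0.85,11],[0,0,0],1],[[0,-0.85,13],[0,0,0],1],[[0,-0.85,14.6],[0,0,0],1],[[0,-0.85,14.6],[0,0,0],1],[[0,-0.85,14.6],[0,0,0],1]]'
python3 - <<'E'
from h import *
import cv2
P=cams.camera_params('wrist'); im=cams.camera('wrist'); cv2.imwrite('pics/w2.png',im); print(bot.observe())
E
```

```text
clock: 1.73
ee_pos: [0.4138, -0.321, 0.2444]
eef_rot: [3.141, -0.001, -2.717]
force: [0.9, 0.2, 1.1]
opening: 0.0854
finger_force: 0.0
{'clock': 1.7833, 'joint_pos': array([-3.59930552e-01,  3.10590457e-01, -2.40689122e-01,  7.19139661e-04,
       -1.01881033e+00, -7.86290679e-01]), 'joint_velocities': array([ 0.00843618, -0.01672403,  0.01610482,  0.00172461,  0.00191504,
       -0.00352996]), 'joint_efforts': array([-8.16605240e-02, -3.72412312e+01,  1.97053725e+01,  4.44016412e+00,
       -9.15638666e-03,  6.32190815e-03]), 'ee_pos': array([ 0.41424245, -0.32098375,  0.24545079]), 'eef_rot': array([-3.14066011e+00,  6.70891481e-05, -2.71664064e+00]), 'force': array([ 1.32220435, -0.60730788,  0.44081161]), 'ft_torque': array([-0.03056659, -0.04995272, -0.01800103]), 'finger_force': 0.0, 'opening': 0.08535924531105953}
```

View pics/w2.png

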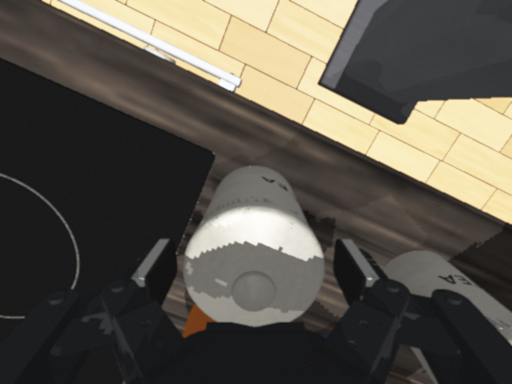

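The tin sits centred between the pads, with its lid spanning columns 185-325 between the fingers at about 165 and 345. I'll close and lift.

```bash
python3 -m handwheel '[[[0,0,0],[0,0,0],0.7],[[0,0,0],[0,0,0],0.5],[[0,0,0],[0,0,0],0.3],[[0,0,0],[0,0,0],0.3],[[0,0,0],[0,0,0],0.3],[[0,0,0],[0,0,0],0.3]]'
python3 -m handwheel '[[[0,0,-0.5],[0,0,0],0.3],[[0,0,-1.5],[0,0,0],0.3],[[0,0,-3],[0,0,0],0.3],[[0,0,-4],[0,0,0],0.3],[[0,0,-4],[0,0,0],0.3],[[0,0,-4],[0,0,0],0.3],[[0,0,-4],[0,0,0],0.3],[[0,0,-4],[0,0,0],0.3]]'
python3 -m handwheel '[[[0,0,0],[0,0,0],0.3]]'
python3 -m handwheel '[[[0,0,0],[0,0,0],0.3]]'
```

```text
clock: 2.28
ee_pos: [0.4146, -0.3205, 0.2469]
eef_rot: [-3.138, 0.002, -2.715]
force: [-0.6, 0.7, 5.6]
opening: 0.0661
finger_force: 65.8
clock: 2.95
ee_pos: [0.4138, -0.3197, 0.2836]
eef_rot: [3.14, -0.001, -2.716]
force: [-0.1, 0.3, -8.4]
opening: 0.0659
finger_force: 69.3
clock: 3.03
ee_pos: [0.4139, -0.3198, 0.2838]
eef_rot: [3.14, -0.001, -2.716]
force: [0.0, 0.2, -8.6]
opening: 0.066
finger_force: 69.3
clock: 3.12
ee_pos: [0.414, -0.3199, 0.2841]
eef_rot: [3.141, -0.001, -2.716]
force: [-0.3, -0.4, -7.6]
opening: 0.0657
finger_force: 69.3
```

About 8 N, so this tin (tin3) is the full one. I'll set it back down, then go to tin2.

```bash
python3 -m handwheel '[[[0,0,1.5],[0,0,0],0.3],[[0,0,2.8],[0,0,0],0.3],[[0,0,3.5],[0,0,0],0.3],[[0,0,3.8],[0,0,0],0.3],[[0,0,3.9],[0,0,0],0.3],[[0,0,3.9],[0,0,0],0.3],[[0,0,3.9],[0,0,0],0.6],[[0,0,3.9],[0,0,0],1],[[0,0,3.9],[0,0,0],1],[[0,0,3.9],[0,0,0],1]]'
python3 -m handwheel '[[[0,0,0],[0,0,0],1],[[0,0,-3],[0,0,0],1],[[0,0,-6],[0,0,0],1],[[0,0,-10],[0,0,0],1],[[0,0,-14],[0,0,0],1],[[0,0,-14],[0,0,0],1],[[0,0,-14],[0,0,0],1]]'
python3 -c "
from h import *
to(.424,-.156,.385)
to(.424,-.156,.385,-2.96)"
```

```text
clock: 3.95
ee_pos: [0.415, -0.3205, 0.2471]
eef_rot: [-3.138, 0.002, -2.715]
force: [0.1, -0.5, -0.1]
opening: 0.0855
finger_force: 0.0
clock: 4.53
ee_pos: [0.4147, -0.3204, 0.3889]
eef_rot: [-3.136, 0.005, -2.716]
force: [-1.0, 0.6, -1.1]
opening: 0.0855
finger_force: 0.0
shift cm [-7.64 14.58  0.35] turn [-0.006  0.005 -0.   ]
shift cm [-7.64 14.58  0.35] turn [-0.005  0.005  0.244]
```

```bash
python3 -m handwheel '[[[-7.6,14.6,0],[0,0,0.61],1],[[-7.6,14.6,0],[0,0,0.61],1],[[-7.6,14.6,0],[0,0,0.61],1],[[-7.6,14.6,0],[0,0,0.61],1],[[-7.6,14.6,0],[0,0,0.61],1],[[-7.6,14.6,0],[0,0,0.61],1],[[-7.6,14.6,0],[0,0,0.61],1],[[-7.6,14.6,0],[0,0,0.61],1]]'
python3 - <<'E'
from h import *
import cv2
P=cams.camera_params('wrist'); im=cams.camera('wrist'); cv2.imwrite('pics/w3.png',im); print(P,bot.observe()['ee_pos'],bot.observe()['eef_rot'])
E
```

```text
clock: 5.2
ee_pos: [0.4231, -0.1555, 0.385]
eef_rot: [-3.141, -0.001, 2.96]
force: [-0.5, 0.0, -0.2]
opening: 0.0854
finger_force: 0.0
{'fov_y': 71.10205065638627, 'cx': 254.83093922726687, 'cy': 191.33063515460987, 'xyz': array([ 0.34973124, -0.14212945,  0.35550487]), 'rotation': array([2.84413800e+00, 5.82063020e-04, 1.39047195e+00])} [ 0.4230595  -0.15588632  0.38509975] [-3.14131377e+00 -1.11924740e-03  2.95930367e+00]
```

View pics/w3.png

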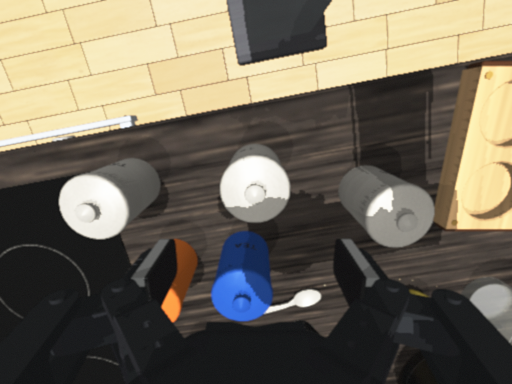

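In this view the tin2 knob is at (255,191), tin1 at (406,219) and tin3 at (87,212). The stand is at the right edge.

Run:
```python
from h import *
np.set_printoptions(precision=4,suppress=True)
P=cams.camera_params('wrist')
p=plane('wrist',np.array([[255,191],[406,219],[87,212]],float),.117,P); print(p)
to(p[0,0],p[0,1],.245,2.96)
```

```text
[[ 0.4214 -0.1555  0.117 ]
 [ 0.475  -0.0182  0.117 ]
 [ 0.4132 -0.3165  0.117 ]]
shift cm [ 0.16  0.01 14.01] turn [-0.    -0.001 -0.001]
```

```bash
python3 -m handwheel '[[[0.1,0,3],[0,0,0],1],[[0.1,0,6],[0,0,0],1],[[0.1,0,9],[0,0,0],1],[[0.1,0,11],[0,0,0],1],[[0.1,0,13],[0,0,0],1],[[0.1,0,14],[0,0,0],1],[[0.1,0,14],[0,0,0],1]]'
python3 -m handwheel '[[[0,0,0],[0,0,0],0.7],[[0,0,0],[0,0,0],0.5],[[0,0,0],[0,0,0],0.3],[[0,0,0],[0,0,0],0.3],[[0,0,0],[0,0,0],0.3],[[0,0,0],[0,0,0],0.3]]'
python3 -m handwheel '[[[0,0,-0.5],[0,0,0],0.3],[[0,0,-1.5],[0,0,0],0.3],[[0,0,-3],[0,0,0],0.3],[[0,0,-4],[0,0,0],0.3],[[0,0,-4],[0,0,0],0.3],[[0,0,-4],[0,0,0],0.3],[[0,0,-4],[0,0,0],0.3],[[0,0,-4],[0,0,0],0.3]]'
python3 -m handwheel '[[[0,0,0],[0,0,0],0.3]]'
```

```text
clock: 5.83
ee_pos: [0.4209, -0.1561, 0.243]
eef_rot: [-3.141, -0.006, 2.957]
force: [0.3, 0.3, 0.4]
opening: 0.0859
finger_force: 0.0
clock: 6.33
ee_pos: [0.4227, -0.1556, 0.2469]
eef_rot: [-3.141, 0.003, 2.958]
force: [-1.1, 0.6, 5.8]
opening: 0.0655
finger_force: 67.8
clock: 7.0
ee_pos: [0.4216, -0.1554, 0.2847]
eef_rot: [3.142, -0.002, 2.957]
force: [0.2, 0.3, -2.8]
opening: 0.0657
finger_force: 67.3
clock: 7.08
ee_pos: [0.4218, -0.1554, 0.2849]
eef_rot: [-3.141, -0.002, 2.957]
force: [-1.1, 0.5, -3.0]
opening: 0.0658
finger_force: 67.3
```

3 N, so this tin (tin2) is light. I'll lift it clear of tin1 and look at the stand.

```bash
python3 -m handwheel '[[[0,0,-3],[0,0,0],0.3],[[0,0,-6.5],[0,0,0],0.3],[[0,0,-10],[0,0,0],0.3],[[0.5,2,-11.5],[0,0,0],0.3],[[1,5,-11.5],[0,0,0],0.3],[[2,9,-11.5],[0,0,0],0.3],[[2.8,13,-11.5],[0,0,0],0.3],[[2.8,15,-11.5],[0,0,0],0.3],[[2.8,15,-11.5],[0,0,0],0.3],[[2.8,15,-11.5],[0,0,0],0.3]]'
python3 - <<'E'
from h import *
import cv2,json
P=cams.camera_params('wrist'); im=cams.camera('wrist'); 
json.dump({k:np.array(v).tolist() for k,v in P.items()},open('w4.json','w'))
cv2.imwrite('pics/w4.png',cv2.resize(im[:300,250:],None,fx=2,fy=2,interpolation=cv2.INTER_CUBIC)); print(P,bot.observe()['ee_pos'],bot.observe()['eef_rot'])
E
```

```text
clock: 7.92
ee_pos: [0.422, -0.0019, 0.4002]
eef_rot: [-3.141, -0.001, 2.96]
force: [-0.4, 0.2, -2.5]
opening: 0.0656
finger_force: 68.7
{'fov_y': 71.10205065638627, 'cx': 254.83093922726687, 'cy': 191.33063515460987, 'xyz': array([0.34871639, 0.01153243, 0.3706515 ]), 'rotation': array([2.84391498e+00, 7.64754239e-04, 1.39044384e+00])} [ 0.42198891 -0.00265348  0.40025174] [-3.14097252e+00 -9.23003105e-04  2.95856714e+00]
```

View pics/w4.png

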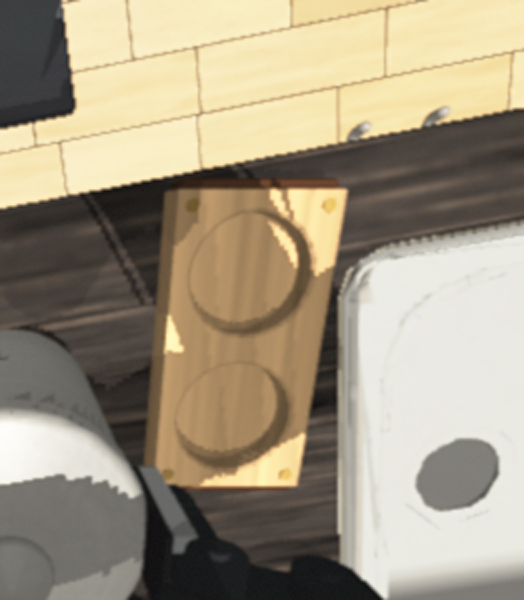

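Near recess rim is centred at about (250,272) and far at (232,414) in the crop. Pegs are at (193,205), (329,205), (167,475) and (285,475).

Run:
```python
from h import *
import json
np.set_printoptions(precision=4,suppress=True)
P=json.load(open('w4.json'))
pix=lambda L:(np.array(L,float)+.5)/2-.5+[250,0]
p=plane('wrist',pix([[250,272],[232,414],[193,205],[329,205],[167,475],[285,475]]),.03,P)
print(p[:,:2],'sp',np.linalg.norm(p[0]-p[1]),'ctr',p[:2].mean(0),p[2:].mean(0),'ang',np.degrees(np.arctan2(*(p[1]-p[0])[[1,0]])))
# rim points per recess -> circle in plane
for L in([[188,275],[312,255],[250,209],[238,334]],[[175,420],[288,405],[238,361],[220,467]]):
    q=plane('wrist',pix(L),.03,P)[:,:2]; A=np.c_[2*q,np.ones(len(q))]; s=np.linalg.lstsq(A,(q**2).sum(1),rcond=None)[0]; print(s[:2],np.sqrt(s[2]+s[:2]@s[:2]))
```

```text
[[0.407  0.1526]
 [0.4997 0.1359]
 [0.3609 0.1209]
 [0.3755 0.2014]
 [0.5373 0.0884]
 [0.552  0.1696]] sp 0.09424638049898192 ctr [0.4533 0.1443 0.03  ] [0.4564 0.1451 0.03  ] ang -10.216767339472913
[0.4078 0.1525] 0.03853964652920722
[0.5009 0.1354] 0.03803825794551644
```

Run:
```python
from h import *
np.set_printoptions(precision=4,suppress=True)
print(plane('scene',np.array([[126,238.],[122,200]]),np.array([0,.091])))
to(.43,.134,.4); to(.43,.134,.31); to(.5005,.1357,.31)
```

```text
[[0.6916 0.1539 0.    ]
 [0.691  0.1449 0.091 ]]
shift cm [ 1.7  13.58  0.02] turn [-0.001 -0.001  0.   ]
shift cm [ 1.69 13.59  9.02] turn [-0.001 -0.001  0.   ]
shift cm [-5.21 15.04  9.01] turn [-0.001 -0.001  0.   ]
```

Tumbler is well away (x≈0.69).

```bash
python3 -m handwheel '[[[0.5,3,0],[0,0,0],0.3],[[1,6.5,0],[0,0,0],0.3],[[1.7,10,0],[0,0,0],0.3],[[1.7,13.6,0],[0,0,0],0.3],[[1.7,13.6,3],[0,0,0],0.3],[[1.7,13.6,6],[0,0,0],0.3],[[1,13.8,9],[0,0,0],0.3],[[-2,14.4,9],[0,0,0],0.3],[[-4.5,14.9,9],[0,0,0],0.3],[[-5.2,15,9],[0,0,0],0.3]]'
python3 -m handwheel '[[[0,0,0],[0,0,0],0.3],[[0,0,0],[0,0,0],0.3],[[0,0,0],[0,0,0],0.3]]'
python3 -c "
from h import *
to(.5005,.1357,.31,2.959)"
```

```text
clock: 8.8
ee_pos: [0.5034, 0.1339, 0.3094]
eef_rot: [-3.139, -0.0, 2.956]
force: [1.6, -0.5, -2.0]
opening: 0.0656
finger_force: 68.8
clock: 9.05
ee_pos: [0.5002, 0.1344, 0.3107]
eef_rot: [-3.141, -0.001, 2.956]
force: [0.6, 0.7, -2.1]
opening: 0.066
finger_force: 68.8
shift cm [-0.01  0.13  0.07] turn [-0.    -0.001 -0.003]
```

```bash
python3 -m handwheel '[[[0,0.1,0.5],[0,0,0],0.3],[[0,0.1,1.7],[0,0,0],0.3],[[0,0.1,2.8],[0,0,0],0.3],[[0,0.1,3.4],[0,0,0],0.3],[[0,0.1,3.9],[0,0,0],0.3],[[0,0.1,4.4],[0,0,0],0.3],[[0,0.1,4.8],[0,0,0],0.3],[[0,0.1,4.8],[0,0,0],0.3],[[0,0.1,4.8],[0,0,0],0.3]]'
```

```text
clock: 9.8
ee_pos: [0.5009, 0.1361, 0.2628]
eef_rot: [3.142, 0.0, 2.957]
force: [0.3, -0.1, -2.5]
opening: 0.0658
finger_force: 68.8
```

No contact yet, so I'll lower it to the floor.

```bash
python3 -m handwheel '[[[0,0,0.3],[0,0,0],0.3],[[0,0,0.5],[0,0,0],0.3],[[0,0,0.6],[0,0,0],0.3],[[0,0,0.6],[0,0,0],0.3],[[0,0,0.6],[0,0,0],0.3]]'
python3 -m handwheel '[[[0,0,0.1],[0,0,0],0.3],[[0,0,0.2],[0,0,0],0.3],[[0,0,0.2],[0,0,0],0.3]]'
```

```text
clock: 10.22
ee_pos: [0.5009, 0.1361, 0.2571]
eef_rot: [3.141, 0.0, 2.957]
force: [-1.6, 0.1, 1.7]
opening: 0.0658
finger_force: 69.2
clock: 10.47
ee_pos: [0.501, 0.1361, 0.2571]
eef_rot: [3.141, 0.002, 2.958]
force: [-7.2, 0.5, 15.9]
opening: 0.0655
finger_force: 70.6
```

It is seated at the expected height. Release, retreat, and go above tin1.

```bash
python3 -m handwheel '[[[0,0,-0.2],[0,0,0],0.6],[[0,0,-0.2],[0,0,0],1],[[0,0,-0.2],[0,0,0],1],[[0,0,-0.2],[0,0,0],1],[[0,0,-3],[0,0,0],1],[[0,0,-6],[0,0,0],1],[[0,0,-9],[0,0,0],1],[[0,0,-12],[0,0,0],1],[[0,0,-12],[0,0,0],1]]'
python3 -c "
from h import *
to(.477,-.018,.385,2.959)"
```

```text
clock: 11.22
ee_pos: [0.5023, 0.1362, 0.3812]
eef_rot: [3.136, 0.01, 2.958]
force: [0.0, 0.5, 0.7]
opening: 0.0853
finger_force: 0.0
shift cm [ -0.34 -15.62  -0.46] turn [ 0.005  0.01  -0.001]
```

```bash
python3 -m handwheel '[[[-0.3,-4,0],[0,0,0],1],[[-0.3,-8,0],[0,0,0],1],[[-0.3,-12,0],[0,0,0],1],[[-0.3,-15.5,0],[0,0,0],1],[[-0.3,-15.5,0],[0,0,0],1],[[-0.3,-15.5,0],[0,0,0],1],[[-0.3,-15.5,0],[0,0,0],1]]'
python3 - <<'E'
from h import *
import cv2
im=cams.camera('wrist'); cv2.imwrite('pics/w5.png',im); to(.477,-.018,.245,2.959)
E
```

```text
clock: 11.8
ee_pos: [0.4755, -0.0168, 0.3745]
eef_rot: [3.141, 0.0, 2.957]
force: [-0.3, 0.9, -0.0]
opening: 0.0856
finger_force: 0.0
shift cm [-0.16 -0.14 12.94] turn [ 0.    -0.    -0.001]
```

View pics/w5.png

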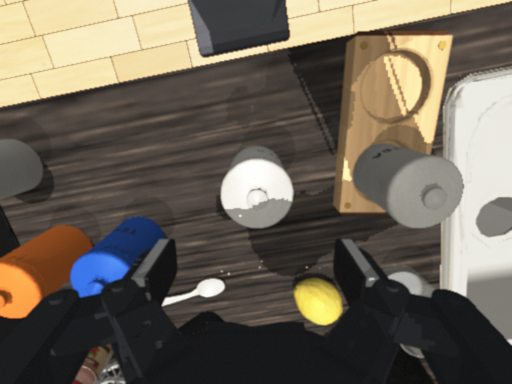

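The first tin stands in the far recess (knob at 433,197). The tin1 knob is at (257,195).

Run:
```python
from h import *
np.set_printoptions(precision=4,suppress=True)
p=plane('wrist',np.array([[257,195],[433,197.]]),np.array([.117,.127])); print(p)
to(p[0,0],p[0,1],.245,2.959)
```

```text
[[ 0.475  -0.0143  0.117 ]
 [ 0.5009  0.1337  0.127 ]]
shift cm [ 0.1   0.19 12.94] turn [ 0.    -0.    -0.001]
```

```bash
python3 -m handwheel '[[[0.1,0.2,3],[0,0,0],1],[[0.1,0.2,6],[0,0,0],1],[[0.1,0.2,9],[0,0,0],1],[[0.1,0.2,11],[0,0,0],1],[[0.1,0.2,12.5],[0,0,0],1],[[0.1,0.2,12.9],[0,0,0],1],[[0.1,0.2,12.9],[0,0,0],1]]'
python3 -m handwheel '[[[0,0,0],[0,0,0],0.7],[[0,0,0],[0,0,0],0.5],[[0,0,0],[0,0,0],0.3],[[0,0,0],[0,0,0],0.3],[[0,0,0],[0,0,0],0.3],[[0,0,0],[0,0,0],0.3]]'
python3 -m handwheel '[[[0,0,-0.5],[0,0,0],0.3],[[0,0,-1.5],[0,0,0],0.3],[[0,0,-3.5],[0,0,0],0.3],[[0,0,-6],[0,0,0],0.3],[[0,0,-6.5],[0,0,0],0.3],[[0,0,-6.5],[0,0,0],0.3],[[0,0,-6.5],[0,0,0],0.3],[[0,0,-6.5],[0,0,0],0.3]]'
python3 -c "
from h import *
to(.407,-.014,.31,2.959);to(.407,.1525,.31,2.959);print(bot.observe()['force'])"
```

```text
clock: 12.43
ee_pos: [0.4747, -0.0139, 0.2447]
eef_rot: [-3.14, -0.002, 2.959]
force: [0.6, 0.1, 1.1]
opening: 0.085
finger_force: 0.0
clock: 12.93
ee_pos: [0.4756, -0.0146, 0.2475]
eef_rot: [3.14, 0.004, 2.958]
force: [-0.5, -0.7, 6.2]
opening: 0.0654
finger_force: 67.6
clock: 13.6
ee_pos: [0.4741, -0.0147, 0.3092]
eef_rot: [-3.141, -0.003, 2.957]
force: [-1.2, -0.5, -3.0]
opening: 0.0657
finger_force: 67.5
shift cm [ 6.61 -1.16 -0.06] turn [-0.    -0.003 -0.002]
shift cm [ 9.67 15.21 -0.06] turn [-0.    -0.003 -0.002]
[-1.16651091 -0.51867315 -2.96393617]
```

```bash
python3 -m handwheel '[[[3.5,-0.6,0],[0,0,0],0.3],[[6.6,0,0],[0,0,0],0.3],[[7.5,4,0],[0,0,0],0.3],[[8.2,7.5,0],[0,0,0],0.3],[[9,11.2,0],[0,0,0],0.3],[[9.6,14.5,0],[0,0,0],0.3],[[9.6,15.2,0],[0,0,0],0.3],[[9.6,15.2,0],[0,0,0],0.3],[[9.6,15.2,0],[0,0,0],0.3],[[9.6,15.2,0],[0,0,0],0.3]]'
python3 -c "
from h import *
to(.4075,.1525,.31,2.959)"
```

```text
clock: 14.43
ee_pos: [0.4079, 0.1515, 0.3099]
eef_rot: [-3.14, -0.001, 2.957]
force: [-0.2, -0.1, -2.6]
opening: 0.0655
finger_force: 68.0
shift cm [ 0.06  0.09 -0.01] turn [-0.002 -0.001 -0.002]
```

```bash
python3 -m handwheel '[[[0,0.1,0.5],[0,0,0],0.3],[[0,0.1,1.7],[0,0,0],0.3],[[0,0.1,2.8],[0,0,0],0.3],[[0,0.1,3.4],[0,0,0],0.3],[[0,0.1,3.9],[0,0,0],0.3],[[0,0.1,4.4],[0,0,0],0.3],[[0,0.1,4.7],[0,0,0],0.3],[[0,0.1,4.7],[0,0,0],0.3],[[0,0.1,4.7],[0,0,0],0.3]]'
python3 -m handwheel '[[[0,0,0.3],[0,0,0],0.3],[[0,0,0.5],[0,0,0],0.3],[[0,0,0.6],[0,0,0],0.3],[[0,0,0.6],[0,0,0],0.3],[[0,0,0.6],[0,0,0],0.3]]'
```

```text
clock: 15.18
ee_pos: [0.4085, 0.1533, 0.2638]
eef_rot: [3.142, 0.0, 2.957]
force: [-0.2, 0.5, -2.0]
opening: 0.0659
finger_force: 67.9
clock: 15.6
ee_pos: [0.4084, 0.1533, 0.2577]
eef_rot: [3.141, 0.0, 2.957]
force: [-0.2, 0.5, -2.8]
opening: 0.0657
finger_force: 68.0
```

Not yet on the floor (grasp height here was 0.2475, so the floor should come at 0.2575). A bit lower.

```bash
python3 -m handwheel '[[[0,0,0.1],[0,0,0],0.3],[[0,0,0.2],[0,0,0],0.3],[[0,0,0.2],[0,0,0],0.3]]'
python3 -m handwheel '[[[0,0,0],[0,0,0],0.6],[[0,0,0],[0,0,0],1],[[0,0,0],[0,0,0],1],[[0,0,0],[0,0,0],1],[[0,0,-3],[0,0,0],1],[[0,0,-6],[0,0,0],1],[[0,0,-9],[0,0,0],1],[[0,0,-12.5],[0,0,0],1],[[0,0,-12.5],[0,0,0],1]]'
python3 -c "
from h import *
to(.414,-.3195,.385,2.959);to(.414,-.3195,.385,-2.716)"
```

```text
clock: 15.85
ee_pos: [0.4088, 0.1532, 0.2576]
eef_rot: [3.141, 0.002, 2.958]
force: [-5.6, -3.3, 13.6]
opening: 0.0653
finger_force: 69.6
clock: 16.6
ee_pos: [0.41, 0.1538, 0.3875]
eef_rot: [3.134, 0.01, 2.958]
force: [0.7, 0.5, 0.2]
opening: 0.0853
finger_force: 0.0
shift cm [ -9.03 -46.46   0.  ] turn [ 0.007  0.01  -0.001]
shift cm [ -9.03 -46.46   0.  ] turn [ 0.004  0.012 -0.609]
```

```bash
python3 -m handwheel '[[[-9,-46.4,0],[0,0,0],1],[[-9,-46.4,0],[0,0,0],1],[[-9,-46.4,0],[0,0,0],1],[[-9,-46.4,0],[0,0,0],1],[[-9,-46.4,0],[0,0,0],1],[[-9,-46.4,0],[0,0,0],1],[[-9,-46.4,0],[0,0,0],1],[[-9,-46.4,0],[0,0,0],1],[[-9,-46.4,0],[0,0,0],1],[[-9,-46.4,0],[0,0,0],1]]'
python3 -c "
from h import *
to(.414,-.32,.385,2.959)"
```

```text
clock: 17.43
ee_pos: [0.4111, -0.2656, 0.3805]
eef_rot: [-3.142, 0.0, 2.957]
force: [2.2, 1.1, 0.2]
opening: 0.0853
finger_force: 0.0
shift cm [-1.29 -5.3  -0.45] turn [-0.     0.    -0.002]
```

```bash
python3 -m handwheel '[[[-1.2,-4,0],[0,0,0],1],[[-1.2,-4.8,0],[0,0,0],1],[[-1.2,-4.8,0],[0,0,0],1],[[-1.2,-4.8,0],[0,0,0],1],[[-1.2,-4.8,0],[0,0,0],1]]'
python3 - <<'E'
from h import *
import cv2
im=cams.camera('wrist'); cv2.imwrite('pics/w6.png',im); to(.414,-.3205,.245,2.959)
E
```

```text
clock: 17.85
ee_pos: [0.4146, -0.3121, 0.3805]
eef_rot: [3.141, -0.0, 2.958]
force: [-0.4, 0.4, -0.3]
opening: 0.086
finger_force: 0.0
shift cm [-0.09 -0.87 13.58] turn [ 0.  0. -0.]
```

View pics/w6.png

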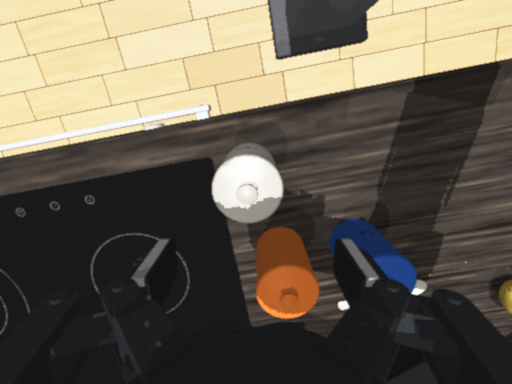

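The tin3 knob is at (247,191), consistent with (0.414,-0.320). Descend, grip and lift.

```bash
python3 -m handwheel '[[[0,-0.8,0.5],[0,0,0],1],[[0,-0.8,3.5],[0,0,0],1],[[0,-0.8,6.5],[0,0,0],1],[[0,-0.8,9.5],[0,0,0],1],[[0,-0.8,11.8],[0,0,0],1],[[0,-0.8,13],[0,0,0],1],[[0,-0.8,13.5],[0,0,0],1],[[0,-0.8,13.5],[0,0,0],1]]'
python3 -m handwheel '[[[0,0,0],[0,0,0],0.7],[[0,0,0],[0,0,0],0.5],[[0,0,0],[0,0,0],0.3],[[0,0,0],[0,0,0],0.3],[[0,0,0],[0,0,0],0.3],[[0,0,0],[0,0,0],0.3]]'
python3 -m handwheel '[[[0,0,-0.5],[0,0,0],0.3],[[0,0,-2],[0,0,0],0.3],[[0,0,-4.5],[0,0,0],0.3],[[0,0,-7.5],[0,0,0],0.3],[[0,0,-10.5],[0,0,0],0.3],[[0,0,-13.5],[0,0,0],0.3],[[0,0,-15],[0,0,0],0.3],[[0,0,-15],[0,0,0],0.3],[[0,0,-15],[0,0,0],0.3],[[0,0,-15],[0,0,0],0.3]]'
python3 -m handwheel '[[[0,0,0],[0,0,0],0.3],[[0,0,0],[0,0,0],0.3],[[0,0,0],[0,0,0],0.3],[[0,0,0],[0,0,0],0.3],[[0,0,0],[0,0,0],0.3],[[0,0,0],[0,0,0],0.3],[[0,0,0],[0,0,0],0.3],[[0,0,0],[0,0,0],0.3]]'
python3 -c "
from h import *
import cv2
cv2.imwrite('pics/end.png',cv2.resize(cams.camera('side')[60:330,130:512],None,fx=2,fy=2))"
```

```text
clock: 18.57
ee_pos: [0.4128, -0.3202, 0.2447]
eef_rot: [3.141, -0.002, 2.958]
force: [-1.1, 1.0, 1.7]
opening: 0.0856
finger_force: 0.0
clock: 19.07
ee_pos: [0.4136, -0.3206, 0.2477]
eef_rot: [-3.141, 0.004, 2.958]
force: [-0.5, 3.5, 6.2]
opening: 0.0667
finger_force: 66.4
clock: 19.9
ee_pos: [0.4125, -0.3201, 0.3931]
eef_rot: [3.139, -0.004, 2.957]
force: [-0.2, 0.2, -9.3]
opening: 0.0666
finger_force: 70.1
clock: 20.57
ee_pos: [0.413, -0.3206, 0.3957]
eef_rot: [3.142, 0.0, 2.957]
force: [0.8, -0.4, -8.1]
opening: 0.0667
finger_force: 70.1
```

View pics/end.png

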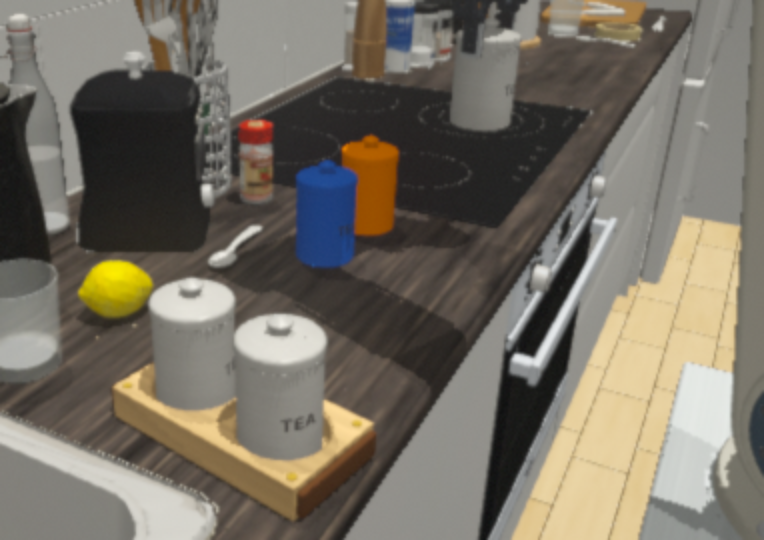

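Both light tins sit home and upright in the stand, at (193,345) and (280,390). The full tin is held high at (485,80), and nothing else has moved.

```bash
python3 -c "
from cell import order
print(order.job_done())"
```

```text
the job is handed in; nothing more can be done
None
```

The job is handed in: both light tins (about 0.3 kg each) are home and released in the stand, and the full tin (about 0.8 kg) is held upright and still about 15 cm above the worktop. The job's verdict was not reported back.

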